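Comb out of the bowl, back in its spring clips

ROBOT

A 6-joint arm with a two-finger parallel gripper is mounted at the origin on the work surface. World frame = base frame: x ahead of the robot, y to its left, z up, the work surface at z = 0. Lengths are in m, angles in degrees, forces in N, time in s.
With the tool pointing down it reaches from about 0.325 to 0.775 m from the base axis. Payload 5.5 kg.
Tool frame: the origin (TCP) lies at the centre of the arm's flange, where the gripper is bolted on; the fingertips stand 182 mm ahead of it and the grasp point (between the pads) lies 163 mm ahead of it; z points along the fingers, y is the direction in which the jaws open and shut (so a half turn about z gives the same grasp; the last joint's range is limited). The gripper opens to 88 mm and grips with 3 to 60 N. Pads are 20 mm wide; open, the fingers measure 115 mm over their backs; the gripper's body (75 mm by 178 mm) begins 61 mm behind the grasp point.
Start: joints at [-66.561, 5.22, 70.514, -0, 104.267, -3.249], TCP at [0.269, -0.536, 0.405] pointing down, gripper open.
Joint ranges: [-164.24, 164.24], [-49.07, 125.15], [9.68, 141.18], [-86.29, 266.29], [3.28, 154.24], [-151.56, 151.56]. Speed limits (degrees/s): [147.25, 147.25, 172.46, 180, 180, 180].

INTERFACE

Orientations are given as [roll, pitch, yaw] about the fixed x, y, z axes, in that order (R = Rz(yaw) Ry(pitch) Rx(roll)).
In Python, from station import r gives the robot as it stands. The module is installed in compiled form; this text tells all that it offers. Calls block until the motion is done:
- r.reach(position, orientation): joint-space move of the TCP to a pose.
- r.servo_line(position, rotation=None, speed=0.15): straight line of the TCP; rotation=None keeps the orientation; speed is the mean speed in m/s.
- r.move_joints(angles): joint-space move.
- r.let_go() and r.grab(squeeze=None): open the fingers fully, or close them until they stop; squeeze is the grip in N (None keeps the last).
- r.wait(seconds).
- r.inverse_kinematics(position, orientation): joint angles nearest the present ones, or None.
- r.sense(): the state.
- r.snapshot(name): name is "scene" or "top" or "wrist"; returns a dict with "frame" (480x640x3 uint8, red, green, blue), "fx", "fy", "cx", "cy" (pixels), "R" (3x3) and "t" (3): a world point X has camera coordinates R X + t. Camera axes: x right, y down, z forward; pixel columns grow to the right and rows downward; lengths in m; the calibration is good to about 2 mm. A picture is of the moment at which its call begins. There is no depth.
A pose or a line that the arm cannot do raises r.IKError and nothing moves.
- r.hand_in(): hands the job in, once; it reports no verdict.
The state is a dict: "clock": time; "joints": joint angles; "joint_vel": joint speeds; "joint_torque": joint torques, N m; "tcp_pos": TCP position; "orientation": TCP orientation; "contact_force": force on the tool from outside, world axes, zero at the start; "torque": the same for the moment, N m; "opening": finger opening in m.
Only numpy, scipy, OpenCV 4.12 (cv2) and the standard library are available. Lean on these libraries where they do the work, as an engineer would, in place of code of your own. Each camera call takes 0.05 s, during which the arm holds its last target. There are 200 camera calls.

TASK

Somebody dropped the steel comb into the terracotta bowl, under the wicker ball. Lift out just the comb, leaving the ball in the bowl and the bowl standing where it is, and press the comb's round handle gently, without forcing it, into the empty pair of spring clips on top of the aluminium rail until it is fully home in both, either way round. Leave the rest of the shelf as it is.

Things in the scene. Friction and masses are not known exactly. Their poses are not given: they have to be found in the camera images.
- comb: pet comb, 85 g: round wooden handle 18 mm thick, 130 mm long, then a flat toothed steel plate 85 mm long, 34 wide, 5 thick. Origin on the handle's axis at mid-handle; +x along the handle to its butt end (x = +65 mm; plate x = -65 to -150; balance point x = -52), z square to the plate. At the start it leans at 31 degrees: plate tip on the bowl's floor, handle across the rim, its middle 84 mm from the bowl's axis
- comb_toe (a point): the middle of the far end of the comb's toothed plate, 150 mm from comb along its -x
- bowl: loose, heavy (0.85 kg) round terracotta bowl, 156 mm across the rim, 70 mm high, walls 7 mm, inner floor 9 mm up and about 95 mm wide; origin at the centre of its foot, z up
- ball: loose wicker ball 52 mm in diameter, 25 g; origin at its centre. It lies in the bowl on top of the comb's plate, against the wall opposite the handle; a comb lifted straight up carries it along, a comb drawn out lengthwise along its handle leaves it behind
- rail: fixed aluminium rail 640 mm long (along its y), 30 mm wide, its top 165 mm above the shelf, on two posts 290 mm either side of its middle; origin on the shelf under its middle, z up
- clips: the empty pair of steel spring clips, fixed on the rail's left or right half: each 12 mm wide, middles 35 mm either side of the origin along y, so 58 mm free between them for fingers. Origin on the rail's top, z up, y along the rail. They open upward: lips 46 mm above the rail's top, mouth 23 mm wide, narrowing to 13 mm at 35 mm up; the sprung jaws give way to a handle pressed straight down
- seat (a point): the pair's middle at the height of a fully seated handle's axis: 26 mm above the rail's top (191 mm above the shelf); axes as clips. A handle that only lies between the lips is about 15 mm higher; it takes some 10 to 20 N in all to snap it into both clips; much over 30 N is forcing it
- rack: pale grey plastic hay rack, fixed in its own pair of clips on the rail's other half and hanging down on the far side: 156 mm along the rail, reaching 92 mm beyond the rail's middle; with its clips 46 mm above the rail's top and 88 mm below it; origin on the rail's top at its middle
- jar: glass treat jar with a steel screw lid, 90 mm across, 125 mm tall; origin at the centre of its foot; a bystander
- scoop: green plastic feed scoop lying on the shelf, about 180 mm long, 62 mm wide, 40 mm high; origin at the centre of its cup's underside; a bystander
- gnaw: short round gnawing stick of pale wood, 26 mm thick, 80 mm long, lying on the shelf below the rail; origin under its middle; a bystander
- dish: small white ceramic dish, 90 mm across, 30 mm high; origin at the centre of its foot; a bystander
- brush: flat wooden-handled brush lying on the shelf, 20 mm high; origin under its middle; a bystander
- spray: white spray bottle with a grey trigger head, 66 mm across, 177 mm tall; origin at the centre of its foot; a bystander
- gnawblock: cork-coloured gnawing block 60 x 45 x 32 mm lying on the shelf; origin at the centre of its underside; a bystander
There are look-alikes about, which are no part of the job. There is more than one size of the bowl; the job needs the smallest.

How it is judged:
By the outcome, as a careful person would: the job done as asked, in the order asked, and still so for the second after the job is handed in, with the robot touching nothing.
It also fails if it takes over 45 s, if anything falls off the work surface, if the arm or the gripper's body presses on something with over 40 N, if the wrist force passes 120 N, or if a joint passes its speed limit or range.

## Working session

There is one attempt and no reset: what is moved stays moved. The work goes in short steps, each a Python script; the robot and the scene stay as the last script left them, time stands still between calls to the robot, and variables do not carry over. Pictures are saved under pics/ and viewed, about 8 in all and at most 12, crops included, and the job is handed in when it is done.

```bash
mkdir -p pics; cat > h.py <<'E'
import numpy as np, cv2
from station import r
def snap(n,f=None):
    s=r.snapshot(n)
    if f: cv2.imwrite('pics/'+f+'.png',s['frame'][:,:,::-1])
    return s
def ray(s,u,v):
    R=np.array(s['R']);t=np.array(s['t'])
    return -R.T@t, R.T@np.array([(u-s['cx'])/s['fx'],(v-s['cy'])/s['fy'],1])
def onz(s,u,v,z):
    c,d=ray(s,u,v); return c+d*(z-c[2])/d[2]
def proj(s,X):
    p=np.array(s['R'])@np.array(X)+np.array(s['t']); return np.array([s['fx']*p[0]/p[2]+s['cx'],s['fy']*p[1]/p[2]+s['cy']])
def tri(a,pa,b,pb):
    c1,d1=ray(a,*pa);c2,d2=ray(b,*pb)
    k=np.linalg.lstsq(np.c_[d1,-d2],c2-c1,rcond=None)[0]
    p,q=c1+k[0]*d1,c2+k[1]*d2
    return (p+q)/2,np.linalg.norm(p-q)
E
python3 - <<'E'
from h import *
import pickle
for n in('scene','top'):
    s=snap(n,n); pickle.dump(s,open(n+'.pkl','wb')); print(n,s['fx'],ray(s,320,240))
E
```

```text
scene 542.185034690101 (array([ 1.65416692, -0.71870799,  1.29999915]), array([-0.63960805,  0.39775713, -0.65796278]))
top 571.3390586441667 (array([ 0.43320344, -0.02875258,  1.5349314 ]), array([ 0.06154913, -0.04083515, -0.99742977]))
```

View pics/scene.png

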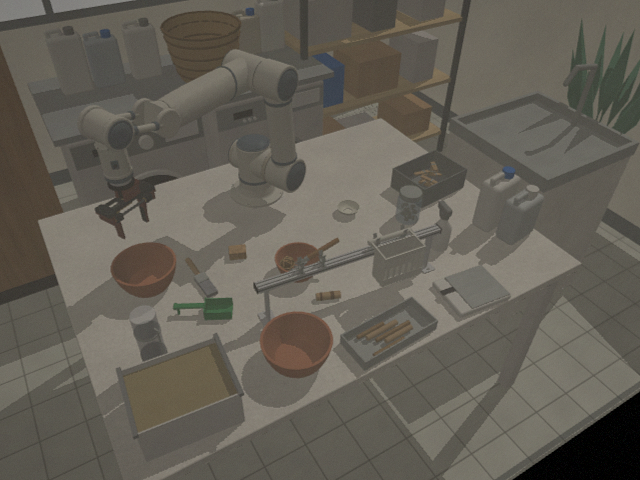

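View pics/top.png

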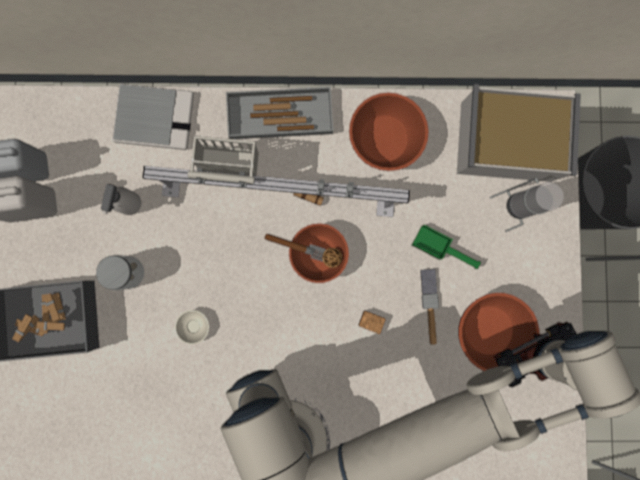

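The smallest bowl is at top pixel (319,252), with the comb handle reaching left to (267,237). The rail runs from (145,172) to (408,197). The rack is on the left half, so the empty clips should be near (330,190). I'll enlarge both views.

```bash
python3 - <<'E'
from h import *
t=cv2.imread('pics/top.png');s=cv2.imread('pics/scene.png')
a=cv2.resize(t[165:285,250:410],(800,600),interpolation=cv2.INTER_CUBIC)
b=cv2.resize(s[215:310,250:410],(800,475),interpolation=cv2.INTER_CUBIC)
g=lambda x:np.clip(x*1.6,0,255).astype('uint8')
cv2.imwrite('pics/topc.png',a);cv2.imwrite('pics/scenec.png',g(b))
E
```

```text
(no output)
```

View pics/topc.png

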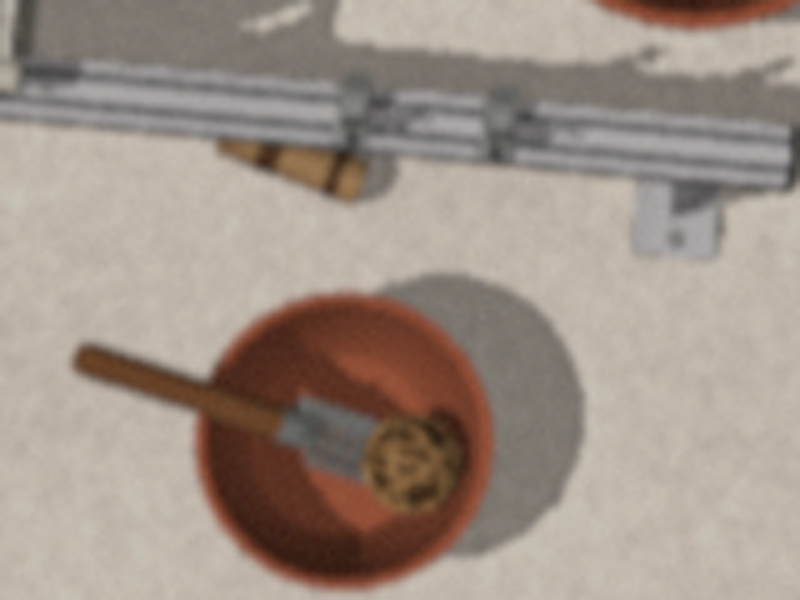

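View pics/scenec.png

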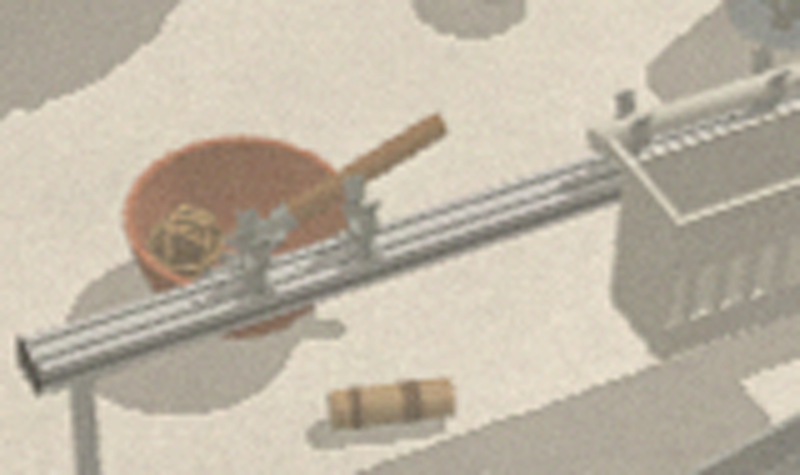

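Both top clips (crop (355,108) and (500,125)) and the comb are clear. The handle butt is at top crop (85,358) and scene crop (438,125), and the handle/plate joint at top crop (285,420). Next I compute positions.

```bash
python3 - <<'E'
from h import *
import pickle
T=pickle.load(open('top.pkl','rb'));S=pickle.load(open('scene.pkl','rb'))
tc=lambda u,v:(250+u/5,165+v/5); sc=lambda u,v:(250+u/5,215+v/5)
np.set_printoptions(precision=4,suppress=True)
hsv=cv2.cvtColor(T['frame'],cv2.COLOR_RGB2HSV)
m=((hsv[...,0]<9)&(hsv[...,1]>110)).astype('uint8'); m[:, :285]=0;m[:,352:]=0;m[:222]=0;m[285:]=0
c=max(cv2.findContours(m,0,2)[0],key=cv2.contourArea);c=cv2.convexHull(c)
e=cv2.fitEllipse(c);print('bowl ell',e,onz(T,*e[0],.07), 'rad',e[1][0]/2/T['fx']*(1.535-.07))
print('bowl scene est', onz(S,*sc(235,205),.07))
print('butt',tri(T,tc(80,356),S,sc(441,125)), onz(T,*tc(80,356),.12))
print('joint z.053',onz(T,*tc(285,420),.053))
print('mid z.087', onz(T,*tc(182,387),.087))
for n,u in(('clipL',(355,108)),('clipR',(500,125))): print(n,onz(T,*tc(*u),.19))
print('clips scene',onz(S,*sc(360,225),.185),onz(S,*sc(255,255),.185))
for u in((795,125),(790,187),(20,65),(0,118)):print('rail',onz(T,*tc(*u),.165))
print('rack right edge',onz(T,258,145,.2),'L rail end',onz(T,145,167,.165),onz(T,145,180,.165))
E
```

```text
bowl ell ((318.6145935058594, 252.8263702392578), (57.9915657043457, 58.591163635253906), 86.92243957519531) [ 0.4906 -0.0852  0.07  ] rad 0.07434958495440319
bowl scene est [ 0.4896 -0.0834  0.07  ]
butt (array([0.5309, 0.049 , 0.1141]), np.float64(0.0034528348295168963)) [0.5296 0.0472 0.12  ]
joint z.053 [ 0.5012 -0.0556  0.053 ]
mid z.087 [ 0.5162 -0.0027  0.087 ]
clipL [ 0.6433 -0.0862  0.19  ]
clipR [ 0.6355 -0.1552  0.19  ]
clips scene [ 0.6514 -0.0865  0.185 ] [ 0.6424 -0.1538  0.185 ]
rail [ 0.6399 -0.3011  0.165 ]
rail [ 0.6096 -0.2983  0.165 ]
rail [0.6674 0.0746 0.165 ]
rail [0.6415 0.0841 0.165 ]
rack right edge [0.7401 0.0632 0.2   ] L rail end [0.6927 0.3367 0.165 ] [0.6612 0.336  0.165 ]
```

```bash
cat >> h.py <<'E'
from scipy.spatial.transform import Rotation as Ro
np.set_printoptions(precision=4,suppress=True)
def frame(az,tilt,sg):
    """az: handle heading from +y toward +x; tilt: handle rise; returns euler,R; tool x || +-handle"""
    a,t=np.radians([az,tilt]); h=np.array([np.sin(a),np.cos(a),0])
    z=np.sin(t)*h-np.array([0,0,np.cos(t)]); y=sg*np.array([h[1],-h[0],0]); x=np.cross(y,z)
    R=np.c_[x,y,z]; return Ro.from_matrix(R).as_euler('xyz',degrees=True),R
def tcp(p,R,off=.163): return np.array(p)-off*R[:,2]
E
python3 - <<'E'
from h import *
import pickle
mid=np.array([.516,-.003,.087])
for sg in(1,-1):
    e,R=frame(16,31,sg); e2,R2=frame(4.7,0,sg)
    d=-sg*R[:,0]; print(sg,e,R[:,0])
    q=None
    for p,ee,RR in((mid-.1*R[:,2],e,R),(mid,e,R),([.64,-.12,.191],e2,R2)):
        print(r.inverse_kinematics(tcp(p,RR),ee))
print(r.sense()['orientation'])
E
```

```text
1 [-180.  -31.   74.] [0.2363 0.824  0.515 ]
[-29.2765  -9.2925  96.4448  30.5224  99.2485  -9.978 ]
[-23.4632  -7.4295 103.6148  30.7202  88.5189  -9.5691]
[-13.6127  12.9377  67.1181   0.      99.9442  -8.9127]
-1 [-180.   31. -106.] [-0.2363 -0.824  -0.515 ]
None
None
None
[-179.8993   -0.006    26.6901]
```

```bash
python3 - <<'E'
from h import *
import pickle
e,R=frame(16,31,1); mid=np.array([.516,-.003,.087])
r.reach(tcp(mid-.12*R[:,2],R),e)
s=snap('wrist','w1'); pickle.dump(s,open('w1.pkl','wb'))
q=r.sense();print(q['clock'],q['tcp_pos'],q['orientation'],ray(s,320,240)); print(proj(s,mid),proj(s,mid+.065*R[:,0]),proj(s,mid-.065*R[:,0]), proj(s,[.64,-.12,.191]))
E
```

```text
2.0667 [ 0.4758 -0.1438  0.3298] [179.9769 -30.9753  73.9351] (array([ 0.4965, -0.0692,  0.3532]), array([ 0.0727,  0.2232, -0.9722]))
[317.1024 232.7722] [317.0525 127.8117] [317.1461 324.489 ] [740.7832 371.1701]
```

View pics/w1.png

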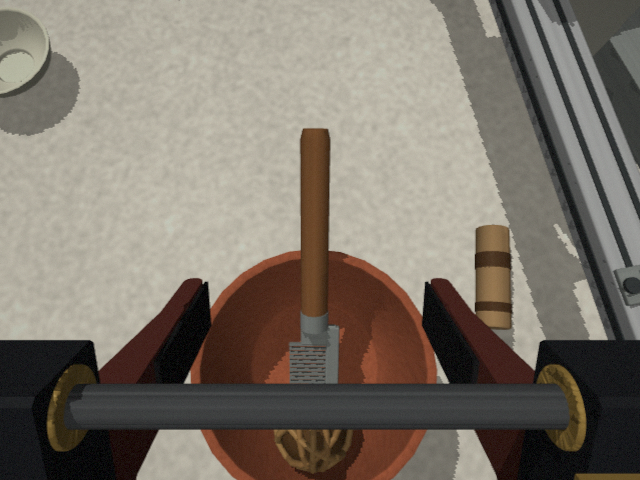

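The wrist view confirms the estimate. The butt is at (315,129) against a predicted (317,128), and the handle axis at column 314.5, about 1.3 mm off. I correct for that and grasp 8 mm toward the butt.

```bash
python3 - <<'E'
from h import *
e,R=frame(16,31,1); mid=np.array([.516,-.003,.087])-.0013*R[:,1]
g=mid+.008*R[:,0]
r.servo_line(tcp(g,R),e,speed=.1); print(r.sense()['contact_force'])
r.grab(30); q=r.sense(); print(q['clock'],q['opening'],q['contact_force'],q['torque'])
r.servo_line(tcp(g+.04*R[:,0],R),e,speed=.06); q=r.sense(); print(q['opening'],q['contact_force'],q['tcp_pos'])
snap('scene','s2')
s=cv2.imread('pics/s2.png')[200:310,230:400]; cv2.imwrite('pics/s2c.png',cv2.resize(np.clip(s*1.5,0,255).astype('uint8'),(800,518),interpolation=2))
E
```

```text
[ 0.2712 -0.1637 -0.0158]
4.5 0.017057167543854133 [0.5806 0.2988 0.1397] [-0.2484  0.0418  0.0406]
0.01696284403335739 [0.1386 2.3152 1.5707] [ 0.5031 -0.0434  0.2519]
```

View pics/s2c.png

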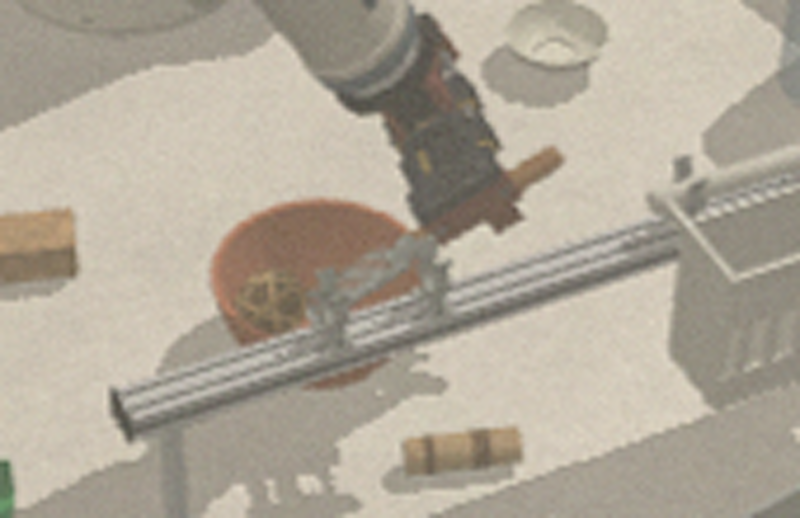

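The comb is sliding out with the ball staying put. I keep drawing it out.

```bash
python3 - <<'E'
from h import *
e,R=frame(16,31,1); g=np.array([.516,-.003,.087])-.0013*R[:,1]+.008*R[:,0]
r.servo_line(tcp(g+.142*R[:,0],R),e,speed=.09); q=r.sense(); print(q['opening'],q['contact_force'])
p=g+.142*R[:,0]; p=np.array([p[0]-.02,p[1],p[2]+.12])
r.servo_line(tcp(p,R),e,speed=.15); 
s=snap('scene','s3'); snap('top','t3');q=r.sense();print(q['clock'],p,q['contact_force'])
a=cv2.imread('pics/s3.png')[150:310,230:440];b=cv2.imread('pics/t3.png')[160:320,190:400]
cv2.imwrite('pics/s3c.png',np.clip(np.vstack([cv2.resize(x,(394*1,300),interpolation=2) for x in(a,b)])*1.4,0,255).astype('uint8'))
e2,R2=frame(4.7,0,1)
for z in(.26,.191):print(r.inverse_kinematics(tcp([.64,-.112,z],R2),e2))
E
```

```text
0.01730259589670383 [-0.1252 -0.3256 -1.4416]
7.7083 [0.5302 0.121  0.2843] [ 0.3535  0.323  -0.7163]
[-12.9259  13.411   59.5808   0.     107.0082  -8.2259]
[-12.9259  12.7123  67.3764   0.      99.9113  -8.2259]
```

View pics/s3c.png

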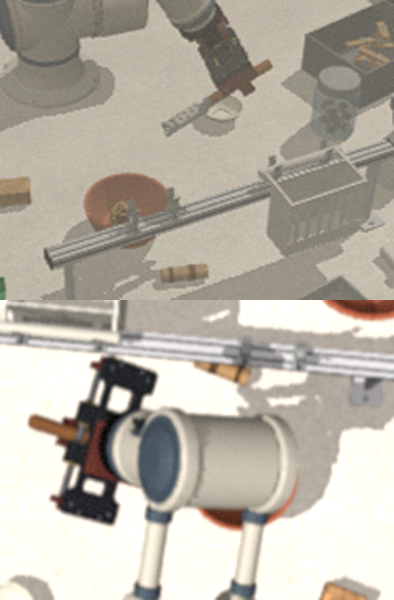

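The comb is clear and the ball is still in the bowl. Now I level it beside the clips and measure them with the wrist camera.

```bash
python3 - <<'E'
from h import *
import pickle
e,R=frame(4.7,0,1)
r.reach(tcp([.585,-.105,.29],R),e); r.wait(.3)
s=snap('wrist','w4'); pickle.dump(s,open('w4.pkl','wb'));q=r.sense();print(q['clock'],q['tcp_pos'],q['orientation'],q['contact_force'],q['opening'])
for y in(-.035,.035): print(proj(s,np.array([.64,-.1205,.211])+y*R[:,0]),proj(s,np.array([.64,-.1205,.165])+y*R[:,0]))
E
```

```text
8.9833 [ 0.5847 -0.1046  0.4532] [179.9743  -0.0106  85.3214] [ 0.2575 -0.6115 -0.6633] 0.01725545404589094
[415.3462 331.6951] [400.4456 297.6338]
[424.0877 213.6167] [406.6905 196.1535]
```

View pics/w4.png

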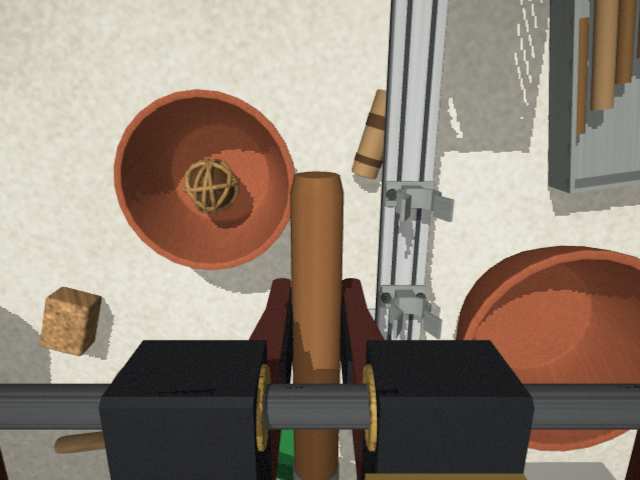

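The ball is in the bowl at (210,186). The clips appear at (410,200) and (405,305), close to the predictions. I zoom in to refine.

```bash
python3 - <<'E'
from h import *
import pickle
s=pickle.load(open('w4.pkl','rb')); f=s['frame'][:,:,::-1]
cv2.imwrite('pics/w4c.png',cv2.resize(np.clip(f[170:345,370:470]*1.2,0,255).astype('uint8'),(342,600),interpolation=2))
g=cv2.cvtColor(f,cv2.COLOR_BGR2GRAY).astype(float)
for v in(10,60,100,140,165): 
    d=np.abs(np.diff(cv2.GaussianBlur(g,(3,9),0)[v,375:460])); k=np.where(d>14)[0]+375; print(v,k)
for u,v in((393,10),(446,10),(385,150),(436,150)): print(onz(s,u,v,.165))
q=r.sense(); e,R=frame(4.7,0,1); gp=np.array(q['tcp_pos'])+.163*np.array([0,0,-1])
print('butt pred',proj(s,gp+.057*R[:,0]), 'grip',proj(s,gp))
E
```

```text
10 [388 389 390 392 393 394 395 405 406 407 410 411 412 430 431 432 435 436
 437 446]
60 [386 387 388 389 390 391 392 393 402 403 404 407 408 409 426 427 428 431
 432 433 442]
100 [384 385 387 388 389 390 391 399 400 401 402 404 405 406 407 423 424 425
 428 429 430 438 439 447 448 451 452]
140 [382 383 385 386 387 388 397 398 399 402 403 404 420 421 422 425 426 427
 435]
165 [380 382 384 385 386 387 396 397 398 400 401 402 403 418 419 420 423 424
 425 433 440 441]
[0.6375 0.0216 0.165 ]
[0.6672 0.0192 0.165 ]
[ 0.6302 -0.0557  0.165 ]
[ 0.6614 -0.0582  0.165 ]
butt pred [318.68   173.3229] grip [318.2697 327.1828]
```

View pics/w4c.png

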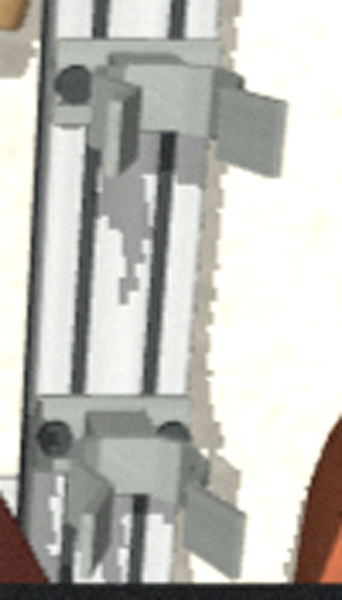

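```bash
python3 - <<'E'
from h import *
import pickle
s=pickle.load(open('w4.pkl','rb'))
P=np.array([onz(s,u,v,.165) for u,v in((421.2,10),(417.5,60),(414.6,100),(412,140),(410.3,165))])
k=np.polyfit(P[:,1],P[:,0],1); print('yaw',np.degrees(np.arctan(k[0])),P)
cx=lambda u,v:(370+u/3.42,170+v/3.425)
B=onz(s,*cx(113,435),.169);print('bolts mid',B,'rail x there',np.polyval(k,B[1]))
for n,rows in(('up',(40,125)),('lo',(397,480))):
    for w in rows: 
        p=onz(s,*cx(113,w),.167); print(n,p)
# lips: rightmost lip corners at z=.211, left lip
for u,v in((288,100),(283,178),(125,80),(118,178),(245,515),(237,580),(92,575)): print('lip',onz(s,*cx(u,v),.211))
E
```

```text
yaw 5.1294805982608045 [[ 0.6533  0.0203  0.165 ]
 [ 0.6508 -0.0058  0.165 ]
 [ 0.6488 -0.0278  0.165 ]
 [ 0.6468 -0.051   0.165 ]
 [ 0.6455 -0.0661  0.165 ]]
bolts mid [ 0.6382 -0.1531  0.169 ] rail x there 0.6376586639838391
up [ 0.6404 -0.0758  0.167 ]
up [ 0.64   -0.0916  0.167 ]
lo [ 0.6387 -0.146   0.167 ]
lo [ 0.6383 -0.1638  0.167 ]
lip [ 0.6587 -0.0791  0.211 ]
lip [ 0.658  -0.0914  0.211 ]
lip [ 0.6338 -0.0739  0.211 ]
lip [ 0.6324 -0.0894  0.211 ]
lip [ 0.6522 -0.1493  0.211 ]
lip [ 0.6509 -0.1615  0.211 ]
lip [ 0.6264 -0.1585  0.211 ]
```

```bash
python3 - <<'E'
from h import *
e,R=frame(5.0,0,1)
P=np.array([.6415,-.1203,0])+.008*R[:,0]
r.servo_line(tcp([P[0],P[1],.27],R),e,speed=.12)
r.grab(50)
r.servo_line(tcp([P[0],P[1],.222],R),e,speed=.08); r.wait(.2); f0=np.array(r.sense()['contact_force']);print('free',f0)
z=.222
while z>.206:
    z-=.004; r.servo_line(tcp([P[0],P[1],z],R),e,speed=.05); q=r.sense(); print(round(z,4),q['tcp_pos'][2]-.163,np.array(q['contact_force'])-f0,q['torque'])
    if q['contact_force'][2]-f0[2]>9: break
s=snap('wrist','w5');print(r.sense()['clock'])
snap('scene','s5');a=cv2.imread('pics/s5.png')[200:300,230:390]
cv2.imwrite('pics/s5c.png',np.vstack([cv2.resize(cv2.imread('pics/w5.png'),(450,338)),cv2.resize(np.clip(a*1.4,0,255).astype('uint8'),(450,262),interpolation=2)]))
E
```

```text
free [-0.1608  0.3812 -0.3769]
0.218 0.21752223269757956 [ 1.1104 -1.3362 -0.9405] [ 0.0316 -0.1053 -0.0101]
0.214 0.21343937789751413 [-0.6742 -1.176  -0.3044] [ 0.0026 -0.0739 -0.024 ]
0.21 0.2094934564125707 [ 0.2094 -0.9093 -0.0635] [ 0.0274 -0.0318  0.0423]
0.206 0.20571364762831848 [ 1.5412 -0.6427 -0.7524] [-0.0617 -0.2191  0.0553]
11.8583
```

View pics/s5c.png

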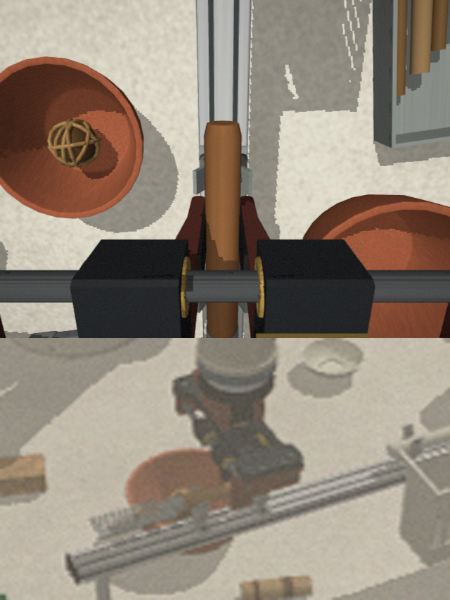

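The handle is between the lips and centred on the rail. I press slowly, watching the force.

```bash
python3 - <<'E'
from h import *
e,R=frame(5.0,0,1)
P=np.array([.6415,-.1203,0])+.008*R[:,0]
z=.206
while z>.1905:
    z-=.0015; r.servo_line(tcp([P[0],P[1],z],R),e,speed=.02); q=r.sense(); print(round(z,4),round(q['tcp_pos'][2]-.163,4),np.array(q['contact_force']),np.array(q['torque']))
    if q['contact_force'][2]>26: print('STOP');break
print(q['clock'],q['opening'])
E
```

```text
0.2045 0.2047 [ 0.2938  0.1329 -0.9421] [ 0.0237 -0.1434  0.0294]
0.203 0.2032 [-0.126  -0.0498  1.4908] [ 0.0202 -0.206   0.0284]
0.2015 0.2015 [1.2562 0.2341 0.7724] [ 0.0448 -0.1498  0.0433]
0.2 0.1997 [ 0.4159 -0.3806  0.7975] [ 0.0308 -0.1072 -0.0089]
0.1985 0.198 [ 0.0739 -0.0279 -0.224 ] [-0.0251 -0.1619 -0.0287]
0.197 0.1965 [ 1.3312  0.3079 -1.2732] [-0.0278 -0.2133  0.0069]
0.1955 0.195 [ 0.8081 -0.5744 -1.6372] [-0.0209 -0.2162 -0.0008]
0.194 0.1936 [ 0.4774 -0.3343 -2.4175] [ 0.017  -0.2626  0.0318]
0.1925 0.1923 [ 0.813   0.2239 -3.0874] [ 0.0216 -0.2396  0.0978]
0.191 0.1909 [ 0.9391 -0.9023 -1.9199] [-0.0147 -0.2778  0.0189]
0.1895 0.1895 [ 0.5871  0.0669 -0.2109] [-0.0117 -0.0697  0.0173]
14.6583 0.016871531452469404
```

The force shows no snap, so the height of the handle in the hand is in doubt. I check it from the wrist camera, by handle width and a close view.

```bash
python3 - <<'E'
from h import *
import pickle
s=snap('wrist','w6'); pickle.dump(s,open('w6.pkl','wb')); w=pickle.load(open('w4.pkl','rb'))
q=r.sense();e,R=frame(5.0,0,1);print(q['tcp_pos'],q['contact_force'])
gp=np.array(q['tcp_pos'])-[0,0,.163]
print('cam z axis',np.array(s['R'])[2],'cam',ray(s,0,0)[0]-gp)
for dz in(-.01,-.005,0,.005,.01,.015):
    p=gp+[0,0,dz]
    b=p+.055*R[:,0]; m=p+.035*R[:,0]
    print(dz,'butt',proj(s,p+.057*R[:,0]+[0,0,.009]),proj(s,p+.057*R[:,0]-[0,0,.009]),'width@x50',abs(proj(s,p+.05*R[:,0]+.009*R[:,1])-proj(s,p+.05*R[:,0]-.009*R[:,1]))[0],proj(s,p+.05*R[:,0])[1],'w@35',abs(proj(s,p+.03*R[:,0]+.009*R[:,1])-proj(s,p+.03*R[:,0]-.009*R[:,1]))[0],proj(s,p+.03*R[:,0])[1])
h=cv2.cvtColor(s['frame'],cv2.COLOR_RGB2HSV)
for v in(170,174,178,185,190,200,220,240,260,280):
    row=h[v,260:380]; k=np.where((row[:,1]>110)&(row[:,0]<20)&(row[:,2]>50))[0]+260; print(v,k.min() if len(k) else 0,k.max() if len(k) else 0,len(k))
print('seat lips proj',[proj(s,np.array([.6415,-.1203,.211])+.035*R[:,0]+d*R[:,1]) for d in(-.0115,.0115)])
cv2.imwrite('pics/w6c.png',cv2.resize(cv2.imread('pics/w6.png')[130:330,220:420],(600,600),interpolation=2))
E
```

```text
[ 0.6421 -0.1123  0.3525] [-0.669  -0.3186 -1.3714]
cam z axis [-0.026  -0.2829 -0.9588] cam [0.0062 0.0783 0.1432]
-0.01 butt [318.7662 172.5325] [318.5529 165.3638] width@x50 50.13917954457145 188.26959586137428 w@35 48.36627747597453 241.3885206388189
-0.005 butt [318.8348 174.8383] [318.6075 167.1969] width@x50 51.73923584950046 190.914669679408 w@35 49.85350139260606 245.57054613603
0 butt [318.9083 177.3082] [318.6654 169.1455] width@x50 53.444781500892475 193.73412830735367 w@35 51.435088775327074 250.01791722563212
0.005 butt [318.9872 179.9601] [318.7272 171.221 ] width@x50 55.26660424382118 196.74580489910915 w@35 53.120314835537386 254.75671521812097
0.01 butt [319.0721 182.8152] [318.7931 173.4362] width@x50 57.21701466204797 199.97004998825264 w@35 54.91971153811403 259.8165553154269
0.015 butt [319.1638 185.8975] [318.8636 175.8056] width@x50 59.310124720085014 203.43019193843327 w@35 56.845287920746955 265.23120612779815
170 0 0 0
174 296 337 42
178 294 339 46
185 292 340 49
190 291 342 52
200 291 342 52
220 291 342 52
240 291 341 51
260 300 336 37
280 300 336 37
seat lips proj [array([281.3924, 281.9465]), array([356.9985, 282.0228])]
```

View pics/w6c.png

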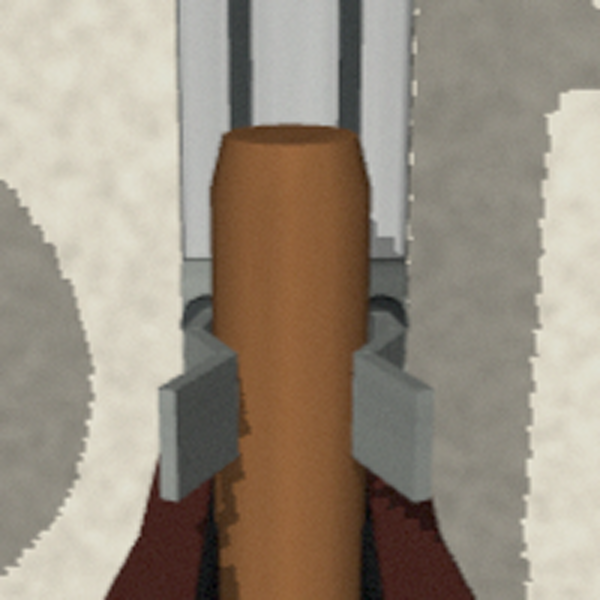

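In the close view the neck of the +y clip closes over the handle (crop (238,350) and (355,350)), so the handle is past it. The handle is centred at column 316.5. I release, retreat, and check both clips.

```bash
python3 - <<'E'
from h import *
import pickle
e,R=frame(5.0,0,1)
r.let_go(); q=r.sense();print(q['opening'],q['contact_force'])
p=np.array(q['tcp_pos']); r.servo_line(p+[0,0,.10],None,speed=.1)
p2=p+[0,0,.10]-.075*R[:,0]
r.servo_line(p2,None,speed=.15); r.wait(.2)
s=snap('wrist','w7'); pickle.dump(s,open('w7.pkl','wb')); S=snap('scene','s7'); pickle.dump(S,open('s7.pkl','wb'));print(r.sense()['clock'],r.sense()['contact_force'])
seat=np.array([.6415,-.1203,.191]); 
for x in(.065,.035,-.035): print(x,proj(s,seat+x*R[:,0]))
u,v=proj(s,seat).astype(int); u0=max(0,min(u-130,380));
a=cv2.resize(cv2.imread('pics/w7.png')[max(0,v-130):max(0,v-130)+260,u0:u0+260],(400,400),interpolation=2); print(u0,max(0,v-130))
b=cv2.resize(np.clip(cv2.imread('pics/s7.png')[190:310,230:350]*1.4,0,255).astype('uint8'),(400,400),interpolation=2)
cv2.imwrite('pics/c7.png',np.hstack([a,b]))
E
```

```text
0.0876316463214626 [ 0.39    0.1143 -0.8989]
17.975 [-0.6145  0.0952 -0.0367]
0.065 [318.1456  -3.4212]
0.035 [317.9627  60.5864]
-0.035 [317.5854 192.6579]
187 0
```

View pics/c7.png

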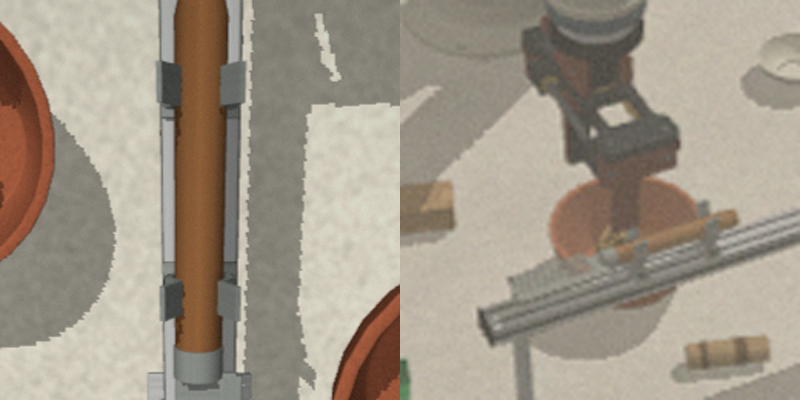

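Both clips appear to hold the handle alike. As a check I measure the width at both ends, then touch the handle top with closed fingertips. Contact at z≈0.200 means home, 0.215 means only lying on the lips.

```bash
python3 - <<'E'
from h import *
import pickle
s=pickle.load(open('w7.pkl','rb'));e,R=frame(5.0,0,1);seat=np.array([.6415,-.1203,.191])
h=cv2.cvtColor(s['frame'],cv2.COLOR_RGB2HSV)
for x in(.055,.035,.02,0,-.02,-.035,-.05):
    v=int(proj(s,seat+x*R[:,0])[1]); k=np.where((h[v,280:350,1]>110)&(h[v,280:350,0]<20))[0]+280
    print(x,v,k.min(),k.max(),len(k),[round(abs(proj(s,seat+[0,0,dz]+x*R[:,0]+.009*R[:,1])-proj(s,seat+[0,0,dz]+x*R[:,0]-.009*R[:,1]))[0],1) for dz in(0,.005,.015)])
r.grab(10)
r.servo_line(tcp(seat+[0,0,.034],R,.182),e,speed=.12); r.wait(.2); f0=r.sense()['contact_force'][2]
for z in(.211,.206,.203,.2015,.2,.1985,.197,.1955,.194,.1925):
    r.servo_line(tcp([seat[0],seat[1],z],R,.182),e,speed=.03); r.wait(.1); q=r.sense(); f=q['contact_force'][2]-f0; print(z,round(q['tcp_pos'][2]-.182,4),round(f,2))
    if f>12: break
r.servo_line(tcp(seat+[0,0,.07],R,.182),e,speed=.1); print(r.sense()['clock'])
E
```

```text
0.055 18 301 334 34 [np.float64(35.3), np.float64(36.1), np.float64(37.8)]
0.035 60 305 329 25 [np.float64(34.5), np.float64(35.2), np.float64(36.8)]
0.02 90 301 332 32 [np.float64(33.8), np.float64(34.5), np.float64(36.1)]
0 129 301 332 32 [np.float64(33.0), np.float64(33.7), np.float64(35.2)]
-0.02 166 301 331 31 [np.float64(32.2), np.float64(32.9), np.float64(34.3)]
-0.035 192 306 327 22 [np.float64(31.7), np.float64(32.3), np.float64(33.6)]
-0.05 218 301 330 30 [np.float64(31.1), np.float64(31.7), np.float64(33.0)]
0.211 0.2113 0.61
0.206 0.206 -0.64
0.203 0.2029 -0.22
0.2015 0.2015 -0.18
0.2 0.2001 0.22
0.1985 0.1997 5.14
0.197 0.1996 8.9
0.1955 0.1995 12.64
24.3833
```

Contact came at z=0.200, so the axis is at 0.191, fully home. It held 12.6 N without sinking, and both necks overlap the handle. I'm handing in.

```bash
python3 - <<'E'
from h import *
T=snap('top'); hsv=cv2.cvtColor(snap('wrist')['frame'],cv2.COLOR_RGB2HSV)
r.servo_line(np.array(r.sense()['tcp_pos'])+[0,0,.05],None,speed=.15)
print(r.sense()['clock'],r.hand_in())
E
```

```text
the job is handed in; nothing more can be done
24.9583 None
```

The comb is in the empty pair of clips, fully home in both, and I handed the job in at 25.0 s.

**What I did:** I gripped the comb by its handle and drew it out lengthwise, so the ball stayed in the bowl. I then levelled the comb, pressed it into the clips with its plate pointing away from the rack, let go and backed off.

**Last checks:**
- **Seating:** Closed fingertips touched the top of the handle at z ≈ 0.200 m, which puts the axis at about 0.191 m, the height given for a seated handle. It took 12.6 N without sinking further, and the wrist view showed the necks of both clips closed over the handle.
- **Ball and bowl:** While I held the comb over the rail, just before pressing it in, the ball was in the bowl. After release the bowl looked undisturbed. I did not measure its position again.

**One reading that disagreed:** while pressing in, the force sensor showed no clear 10–20 N snap. Readings stayed between about -3 and +1.5 N, sampled at the end of each step. That is why I did the fingertip check, and it agreed with the pictures.

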